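# Release the stage lock and slide the flask up to the reader

### The job

Bring the flask to the reader: with a fingertip press the red lock button on the carriage and, keeping it held down the whole way, push the carriage along its rail until it rests against the orange bumper of the reader. Then let the button spring up so that the carriage is locked there, and move clear. The flask just rides along standing on its plate: do not touch it, pick nothing up and leave the other things where they stand.

Things in the scene. Friction and masses are not known exactly. Their poses are not given: they have to be found in the camera images.
- rail: Fixed slide rail: dark base plate 110 mm wide, 420 mm long, with two steel rods; highest part of it 32 mm. Origin at the centre of its underside on the table. Its y axis runs along the rail, and +y is the direction in which the carriage slides towards the reader; z up.
- carriage (a joint): How far the carriage has slid along the rail's +y, in m: 0 at the start. The way to go differs from run to run (85 to 145 mm): the gap between nose and bumper. While the button is up a pin in fixed teeth locks it (2 mm of play at the start), also if let up on the way; with the button down it slides with about 1 N of friction.
- lock_button (a joint): How far the red button is pressed, in m: 0 up, 0.006 fully down. A spring pushes it up: it starts to give at about 3 N and is fully down at about 6 N. The lock is free once it is pressed more than 2.5 mm. Let go at the bumper it springs up into the last notch; more than 3 mm short of it, it catches on the edge and stays part-way down. It rides on the carriage.
- button_top (a point): Centre of the top of the red round lock button, 32 mm across, on a black housing 46 mm square at the carriage's trailing end. The button's top lies 72 mm above the table when up and 66 mm when down (the housing's top: 62 mm). A finger pressing on it can drag the carriage by friction. The flask's axis is 85 mm ahead (rail's +y) of it.
- tab (a point): Blue push tab standing on the carriage between the button and the flask, 50 mm wide across the rail, its top 84 mm above the table. The point is on its face towards the button, 78 mm above the table, 23 mm ahead (rail's +y) of the button's centre: a finger on the button may also push the carriage against this face.
- nose (a point): Middle of the carriage's leading end face, 38 mm above the table, 120 mm ahead (+y) of the button's centre.
- bumper (a point): Middle of the face of the orange bumper, 38 mm above the table, on the reader: a black and grey block on the rail, 106 mm wide, 54 mm along the rail, 115 mm high, fixed. It is the end stop; the carriage is home when nose touches this face. Its y axis is the rail's y axis.
- seat (a point): Centre of the top of the round white flask plate (80 mm across) on the carriage, 50 mm above the table. The carriage is an aluminium deck 100 mm wide and 155 mm long, top 46 mm above the table; this plate is at its leading end, the button at its trailing end.
- flask_mid (a point): The loose conical glass flask, 54 mm across at the foot and 75 mm high, standing on the white plate (its top 125 mm above the table). The point lies on its axis half-way up; z is its axis.
- spare_flask: Bystander: spare conical glass flask, 90 mm high; origin at the centre of its underside.
- beaker: Bystander: small glass beaker, 48 mm across, 55 mm high; origin at the centre of its underside.
- jar: Bystander: white jar with blue lid, 48 mm across, 55 mm high; origin at the centre of its underside.
- stopper: Bystander: green silicone stopper, 32 mm across, 26 mm high; origin at the centre of its underside.
- reagent: Bystander: amber bottle, 68 mm across, 150 mm high; origin at the centre of its underside.
- wash: Bystander: white bottle with red cap, 60 mm across, 150 mm high; origin at the centre of its underside.
- driver: Bystander: red-handled screwdriver, 160 mm long, lying flat; origin on the tool's axis.
Things that resemble listed ones, but are neither listed nor needed, are in the scene too. Leave any black or purple look-alike of the part that bears flask_mid alone.

How it is judged (in metres and radians):
On the way, in this order (a step that is already met when the one before it is completed fails the run):
1. the lock button is pressed while the carriage is still at its start (value of joint lock_button above 0.0025 m and value of joint carriage below 0.015 m), for 0.05 s.
2. the carriage reaches the bumper (within 3 mm) with the button still held down (y of nose in the frame of bumper above -0.003 m and value of joint lock_button above 0.0025 m), for 0.05 s.
At the end, for the whole second after the job is handed in: The carriage rests within 3 mm of the orange bumper with its button up (under 1 mm pressed, so locked), and the flask stands upright (within 0.1 rad) on the white plate, within 20 mm of its centre (y of nose in the frame of bumper above -0.003 m and value of joint lock_button below 0.001 m and velocity of joint carriage between -0.005 and 0.005 m/s and angle between flask_mid's own z axis and vertical below 0.1 rad and horizontal distance between flask_mid and seat below 0.02 m and z of flask_mid in the frame of seat between 0.03 and 0.045 m); the robot touches nothing.
It fails at once if the lock button was let up (under 2.2 mm pressed) on the way, more than 12 mm from the start and more than 8 mm short of the bumper (value of joint carriage above 0.012 m and value of joint lock_button below 0.0022 m and y of nose in the frame of bumper below -0.008 m).
It fails at once if the flask was touched by the robot (over 0.5 N) (contact force between any of the fingers, the arm and flask above 0.5 N).
It fails at once if the flask was lifted off its plate (over 10 mm) (z of flask_mid in the frame of seat above 0.0475 m).
It fails at once if a bystander was moved more than 20 mm (distance of any of spare_flask, beaker, jar, stopper, reagent, wash, driver from where it was at the start of the episode above 0.02 m).
It also fails if it takes over 40 s, if anything falls off the work surface, if the arm or the gripper's body presses on something with over 40 N, if the wrist force passes 120 N, or if a joint passes its speed limit or range.

### The arm

A 7-joint arm with a two-finger parallel gripper is mounted at the origin on the work surface. World frame = base frame: x ahead of the robot, y to its left, z up, the work surface at z = 0. Lengths are in mm, angles in rad, forces in N, time in s.
With the tool pointing down it reaches from about 425 to 875 mm from the base axis. Payload 4.7 kg.
Tool frame: the origin (TCP) lies at the very end of the fingers, on their centre line; the grasp point (between the pads) lies 19 mm behind it; z points along the fingers, y is the line along which they close (so a half turn about z gives the same grasp; the last joint's range is limited). The gripper opens to 87 mm and grips with 3 to 60 N. Pads are 19 mm wide; open, the fingers measure 117 mm over their backs; the gripper's body (75 mm by 190 mm) begins 51 mm behind the grasp point.
Start: joints at [1.178, 0.321, -0.07, 1.45, 0.023, 1.371, -0.057], TCP at [257.17, -596.984, 222.587] pointing down, gripper open.
Joint ranges: [-2.86, 2.86], [-0.3, 2.09], [-1.38, 1.24], [0.06, 2.45], [-1.56, 4.7], [0.09, 2.05], [-2.69, 2.69]. Speed limits (rad/s): [2.57, 2.57, 3.14, 3.14, 3.14, 3.14, 3.14].

### API

Orientations are given as a rotation vector (axis times angle).
In Python, from workcell import arm, grab_frame gives the robot as it stands.
- The arm moves only by the tool servo_tool, never from a script. Its argument "plan" is one flat list of numbers, 7 for each row, row after row: the turn, a rotation vector about the tool's x, y, z in rad, then the shift along the tool's x, y, z in mm, then the finger opening in mm, from 0 to 87. In form: [wx, wy, wz, dx, dy, dz, fingers, wx, wy, wz, dx, dy, dz, fingers, ...]. A call has exactly 5 rows; each row is the pose to reach, as a shift and turn from the pose commanded when the call began, along the tool's axes at that moment; what a row does not reach only later rows make up. A row lasts 1/12 s, in which the tool goes at most 41.7 mm and 7.16 degrees, less where a joint would pass 70% of its speed; a pose out of reach is approached as far as the arm can. A call with a gripper value outside its range is refused whole. The fingers move at their own pace and stop on an object; the grip force is fixed at half the most. Time passes only in rows, so rows that repeat a pose let the fingers close, or fill a call up. It gives the time, the measured TCP pose, the force, the opening and the grip force at its end, in the units of the state.
- arm.get_obs(): the state, without advancing time (a new reading comes with each control period).
- grab_frame(name): name is "side" or "top" or "wrist"; returns a dict with "pixels" (400x640x3 uint8, blue, green, red), "fov_y" (degrees; the focal length in pixels is half the picture's height over the tangent of half this angle, whatever the lens; pixels are square), "cx", "cy" (the principal point, pixels), "T" (4x4, takes a point from camera to world coordinates); the wrist camera has in their place "hand_eye" (4x4, takes a point from camera to tool coordinates, whose origin is the TCP and whose axes are the flange's). Camera axes: x right, y up, looking along -z (the intrinsics and any distortion apply to the point x, -y, -z); pixel columns grow to the right and rows downward; lengths in mm; the calibration is good to about 2 mm. A picture is of the moment at which its call begins: read the wrist's pose just before it. There is no depth.
- arm.sign_off(): hands the job in; it is judged then, once.
The state is a dict: "time_s": time; "q": joint angles; "qvel": joint speeds; "tau": joint torques, N m; "ee_pos": TCP position; "tcp_rot": TCP orientation; "wrist_force": force on the tool from outside, world axes, zero at the start; "torque": the same for the moment, N m; "opening": finger opening in mm; "gripper_force": force on a finger pad.
Only numpy, scipy, OpenCV 4.12 (cv2) and the standard library are available. Lean on these libraries where they do the work, as an engineer would, in place of code of your own. Each camera call takes 0.05 s, during which the arm holds its last target. There are 200 camera calls.

## Working session

There is one attempt and no reset: what is moved stays moved. The work goes in short steps, Python scripts to look and compute and a tool call to move; the robot and the scene stay as the last step left them, time stands still between calls to the robot, and variables do not carry over. Pictures are saved under pics/ and viewed, at most 10 in all, crops included, and the job is handed in when it is done.

Besides the shell and the picture viewer there is one more tool, called after "Call:" as a command line: name --argument value ..., lists and objects as JSON in quotes. servo_tool: Moves the arm, as the interface text tells. Its arguments: {"type":"object","properties":{"plan":{"type":"array","items":{"type":"number"}}},"required":["plan"]}

```bash
mkdir -p pics; ls; python3 - <<'E'
from workcell import arm, grab_frame
import cv2, pickle
o=arm.get_obs(); print({k:o[k] for k in ("time_s","ee_pos","tcp_rot","wrist_force","opening")})
for n in ("side","top"):
    f=grab_frame(n); pickle.dump(f,open(f"{n}.pkl","wb")); cv2.imwrite(f"pics/{n}0.png",f["pixels"]); print(n,{k:v for k,v in f.items() if k!="pixels"})
E
```

```text
pics
{'time_s': 0.0, 'ee_pos': array([ 256.95092146, -596.45808716,  221.46496831]), 'tcp_rot': array([-3.07500411e+00, -6.34392076e-01,  7.66886077e-04]), 'wrist_force': array([-0.33882643,  0.37230929, -0.33619662]), 'opening': 86.92093832808483}
side {'fov_y': 53.24249009033279, 'cx': 318.722376795788, 'cy': 200.87324298679485, 'T': array([[ 9.65853148e-01,  1.36212419e-01, -2.20394811e-01,
         3.14535495e+02],
       [-2.58332483e-01,  5.71303065e-01, -7.79023194e-01,
        -9.66476088e+02],
       [ 1.97995975e-02,  8.09357143e-01,  5.86982956e-01,
         8.31185774e+02],
       [ 0.00000000e+00,  0.00000000e+00,  0.00000000e+00,
         1.00000000e+00]])}
top {'fov_y': 45.829394666815716, 'cx': 319.2165389730248, 'cy': 196.47874606482742, 'T': array([[-8.50199257e-03,  9.88206746e-01, -1.52889320e-01,
         3.94248680e+02],
       [-9.99618285e-01, -1.24183987e-02, -2.46792789e-02,
        -1.19185981e+01],
       [-2.62868704e-02,  1.52621136e-01,  9.87935114e-01,
         1.39244605e+03],
       [ 0.00000000e+00,  0.00000000e+00,  0.00000000e+00,
         1.00000000e+00]])}
```

View pics/side0.png

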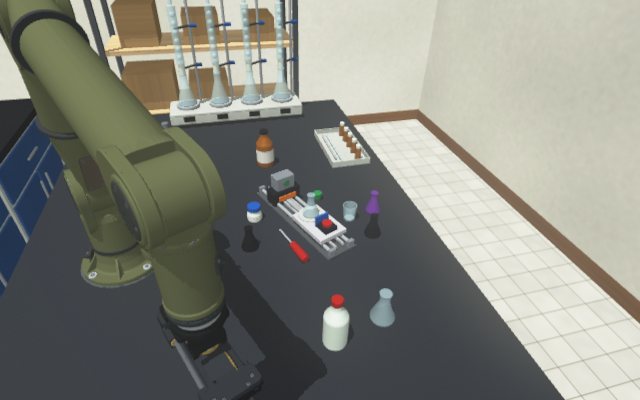

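View pics/top0.png

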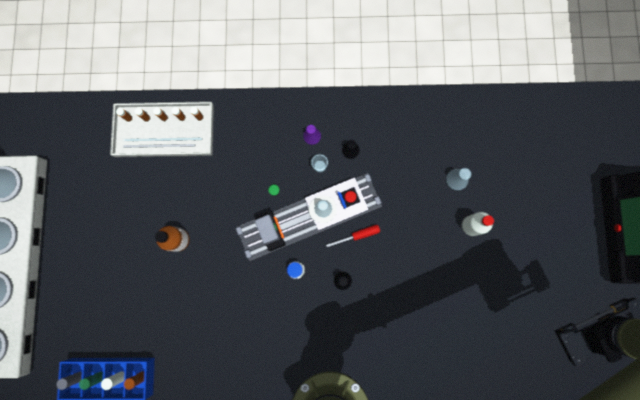

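In side, the carriage is on the rail with its button at (326,223), flask (311,203) and bumper (287,197). In top, the button is at (350,197), flask (323,206) and bumper (277,223).
Red things that could be mistaken for it (top): lock button (350,197), wash cap (488,221), driver handle (368,233), red spot on the right-hand device (618,228). By the description it is (350,197), on the carriage next to the blue tab. I'll check that in a crop.

```bash
python3 - <<'E'
import cv2,pickle
t=pickle.load(open("top.pkl","rb"))["pixels"][165:265,230:390]; s=pickle.load(open("side.pkl","rb"))["pixels"][165:255,250:360]
cv2.imwrite("pics/topc.png",cv2.resize(t,None,fx=5,fy=5,interpolation=cv2.INTER_CUBIC))
cv2.imwrite("pics/sidec.png",cv2.resize(s,None,fx=6,fy=6,interpolation=cv2.INTER_CUBIC))
E
```

```text
(no output)
```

View pics/topc.png

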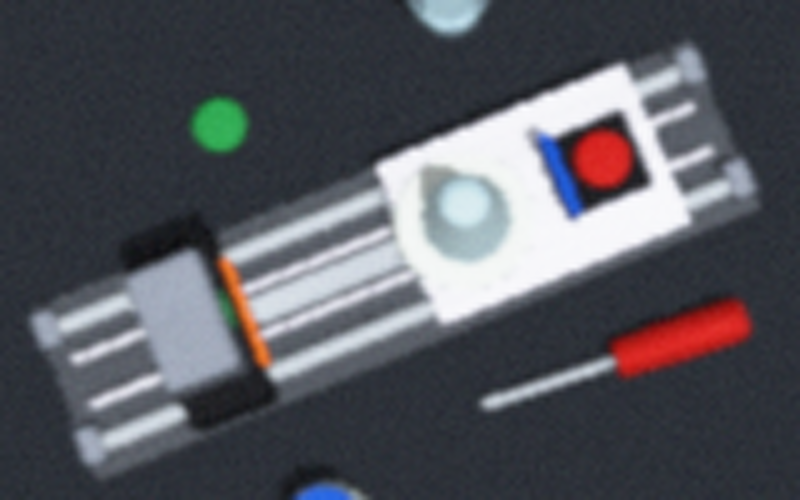

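View pics/sidec.png

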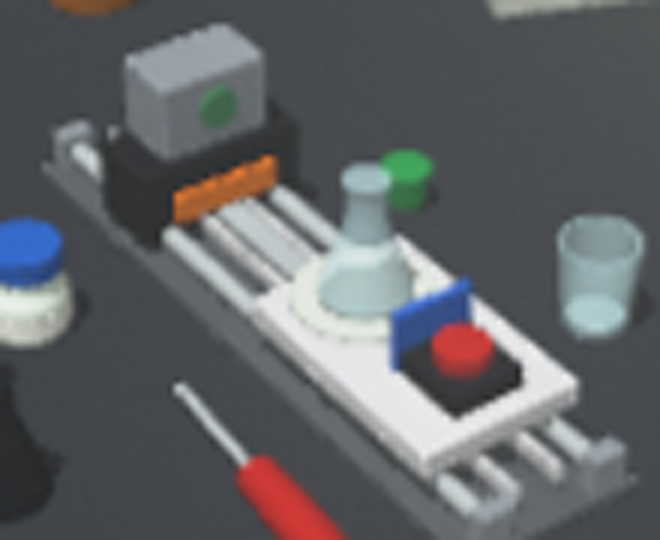

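The crops confirm the choice: the red round button on its black housing behind the blue tab is at top-crop (604,158) and side-crop (462,350). In the top crop the deck corners are (377,163), (440,324), (626,65) and (690,218), and the orange face runs from (236,258) to (270,362).

```bash
cat > geo.py <<'E'
import numpy as np,pickle
def ray(f,u,v):
    h=200/np.tan(np.radians(f["fov_y"])/2)
    d=f["T"][:3,:3]@np.array([(u-f["cx"])/h,-(v-f["cy"])/h,-1]); return f["T"][:3,3],d
def at(f,u,v,z):
    o,d=ray(f,u,v); return o+d*(z-o[2])/d[2]
E
python3 - <<'E'
from geo import *
from scipy.spatial.transform import Rotation as R
from workcell import arm
np.set_printoptions(precision=2,suppress=True)
t=pickle.load(open("top.pkl","rb")); s=pickle.load(open("side.pkl","rb"))
T=lambda u,v,z: at(t,230+(u+.5)/5-.5,165+(v+.5)/5-.5,z)
S=lambda u,v,z: at(s,250+(u+.5)/6-.5,165+(v+.5)/6-.5,z)
b=T(604,158,72); print("button top/side",b,S(462,343,72))
c=[T(*p,46) for p in((377,163),(440,324),(626,65),(690,218))]
print("deck",*c)
d1=c[0]-c[2]; d2=c[1]-c[3]; print("lens",np.linalg.norm(d1),np.linalg.norm(d2),np.linalg.norm(c[0]-c[1]))
r=[T(30,318,10),T(98,478,10),T(690,42,10),T(760,207,10)]
for d in (d1,d2,r[0]-r[2],r[1]-r[3]): print("dir deg",np.degrees(np.arctan2(d[1],d[0])),np.linalg.norm(d))
d=d1+d2+r[0]-r[2]+r[1]-r[3]; d[2]=0; d/=np.linalg.norm(d); print("dir",d)
n=(c[0]+c[1])/2; print("nose from button along",(n-b)@d)
ot=[T(236,258,50),T(270,362,50)]; os=[S(177,222,28),S(277,183,28)]
for o in (ot+os): print("bumper gap from deck nose/from button-120",(o-n)@d,(o-b)@d-120)
o=arm.get_obs(); Rm=R.from_rotvec(o["tcp_rot"]).as_matrix(); print(Rm,o["q"])
E
```

```text
button top/side [598.29 -66.91  72.  ] [594.94 -68.35  72.  ]
deck [601.03  62.72  46.  ] [507.74  27.13  46.  ] [656.58 -81.71  46.  ] [ 566.94 -116.5    46.  ]
lens 154.746748870353 155.35485842189806 99.85324328960442
dir deg 111.03704207696177 154.746748870353
dir deg 112.40060947008921 155.35485842189806
dir deg 112.25609231716854 422.72926764737224
dir deg 111.67390685666062 417.9491521052247
dir [-0.37  0.93  0.  ]
nose from button along 120.1414542104261
bumper gap from deck nose/from button-120 94.3876522170581 94.52910642748421
bumper gap from deck nose/from button-120 98.37172494816502 98.51317915859116
bumper gap from deck nose/from button-120 102.4585250981413 102.59997930856738
bumper gap from deck nose/from button-120 101.54616691567414 101.68762112610023
[[ 0.92  0.4  -0.  ]
 [ 0.4  -0.92  0.  ]
 [-0.   -0.   -1.  ]] [ 1.18  0.32 -0.07  1.45  0.02  1.37 -0.06]
```

Call:
servo_tool --plan '[0,0,-0.12,33,-22.5,0,0,0,0,-0.24,66,-45,0,0,0,0,-0.36,99,-67.5,0,0,0,0,-0.48,132,-90,0,0,0,0,-0.6,165,-112.5,0,0]'

```text
time_s: 0.52
ee_pos: [364.7, -426.4, 222.1]
tcp_rot: [-2.747, -1.523, 0.0]
wrist_force: [0.8, -0.2, 0.8]
opening: 61.4
gripper_force: 0.0
```

Call:
servo_tool --plan '[0,0,-0.12,40,0,0,0,0,0,-0.24,80,0,0,0,0,0,-0.36,120,0,0,0,0,0,-0.48,160,0,0,0,0,0,-0.6,200,0,0,0]'

```text
time_s: 0.93
ee_pos: [471.5, -257.5, 222.4]
tcp_rot: [-2.175, -2.267, 0.001]
wrist_force: [0.5, -1.2, -0.4]
opening: 28.2
gripper_force: 0.0
```

Call:
servo_tool --plan '[0,0,-0.12,33,22.5,0,0,0,0,-0.24,66,45,0,0,0,0,-0.343,99,67.5,0,0,0,0,-0.343,132,90,0,0,0,0,-0.343,160,109,0,0]'

```text
time_s: 1.35
ee_pos: [575.1, -92.5, 222.4]
tcp_rot: [-1.761, -2.601, -0.001]
wrist_force: [1.3, -1.1, -0.1]
opening: 1.6
gripper_force: 0.0
```

```bash
cat >> geo.py <<'E'
from scipy.spatial.transform import Rotation as R
def delta(o,p):
    return R.from_rotvec(o["tcp_rot"]).inv().apply(np.array(p)-o["ee_pos"])
E
python3 - <<'E'
from geo import *
from workcell import arm,grab_frame
import cv2
np.set_printoptions(precision=3,suppress=True)
o=arm.get_obs(); f=grab_frame("wrist"); f["T"]=0; M=R.from_rotvec(o["tcp_rot"]).as_matrix()
W=np.eye(4); W[:3,:3]=M; W[:3,3]=o["ee_pos"]; f["T"]=W@f["hand_eye"]; pickle.dump(f,open("w1.pkl","wb"))
cv2.imwrite("pics/w1.png",f["pixels"]); print(o["time_s"],o["ee_pos"],M,o["opening"],o["q"]); print(delta(o,[594.4,-61,110]),f["hand_eye"])
E
```

```text
1.35 [575.063 -92.49  222.354] [[-0.372  0.928  0.   ]
 [ 0.928  0.372  0.001]
 [ 0.001  0.    -1.   ]] 1.561109176621892 [ 0.633  0.225 -0.601  1.608  0.129  1.349  0.396]
[ 21.97   29.626 112.377] [[   0.       0.955    0.297   82.26 ]
 [   1.      -0.      -0.       1.252]
 [  -0.       0.297   -0.955 -162.234]
 [   0.       0.       0.       1.   ]]
```

View pics/w1.png

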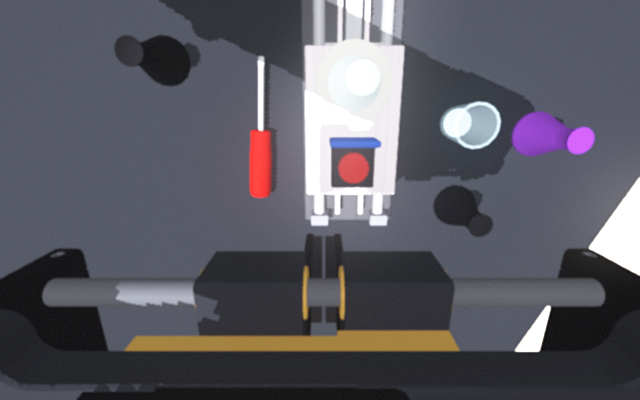

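The wrist view shows the button at (353,168), blue tab above it at (355,142), flask at (361,77), and the closed fingertips at about (325,240).

```bash
python3 - <<'E'
from geo import *
from workcell import arm
np.set_printoptions(precision=2,suppress=True)
f=pickle.load(open("w1.pkl","rb")); print(f["fov_y"],f["cx"],f["cy"])
b=at(f,353,168,72); print("button",b)
e1=at(f,331,143,84);e2=at(f,380,143,84); print("tab ends",e1,e2,np.linalg.norm(e1-e2), (e1-b),(e2-b))
c=[at(f,*p,46) for p in((306,46),(403,46),(306,194),(394,195))]; print(*c)
dd=c[0]-c[2]; print(np.degrees(np.arctan2(dd[1],dd[0])))
d=np.array([-.373,.928,0])
for off in (0,7): print(delta(arm.get_obs(),np.r_[(b+off*d)[:2],100]))
E
```

```text
65.86440120351067 323.2437616833303 199.28180321406222
button [597.76 -63.22  72.  ]
tab ends [566.3  -46.82  84.  ] [610.19 -29.24  84.  ] 47.285929831298695 [-31.46  16.4   12.  ] [12.43 33.98 12.  ]
[509.59  28.54  46.  ] [599.19  64.43  46.  ] [ 564.26 -114.79   46.  ] [658.11 -78.5   46.  ]
110.87940662108478
[ 11.37  25.67 122.65]
[ 18.37  25.72 122.69]
```

Call:
servo_tool --plan '[0,0,0,10,14,25,0,0,0,0,20,28,55,0,0,0,0,20,28,90,0,0,0,0,20,28,120,0,0,0,0,20,28,133,0]'

```text
time_s: 1.82
ee_pos: [589.6, -66.4, 84.7]
tcp_rot: [-1.759, -2.595, 0.005]
wrist_force: [-1.1, -0.2, 0.5]
opening: 0.7
gripper_force: 0.0
```

```bash
python3 - <<'E'
from geo import *
from workcell import arm,grab_frame
import cv2
o=arm.get_obs(); f=grab_frame("wrist"); s=grab_frame("side")
a=cv2.resize(f["pixels"][60:310,200:450],(500,500)); b=cv2.resize(s["pixels"][165:265,280:340],(300,500),interpolation=cv2.INTER_CUBIC)
cv2.imwrite("pics/w2.png",np.hstack([a,b])); print(o["ee_pos"],o["opening"],o["wrist_force"])
E
```

```text
[589.5951725  -66.39465283  84.67577776] 0.7390238913401349 [-1.14466816 -0.2209871   0.53160023]
```

View pics/w2.png

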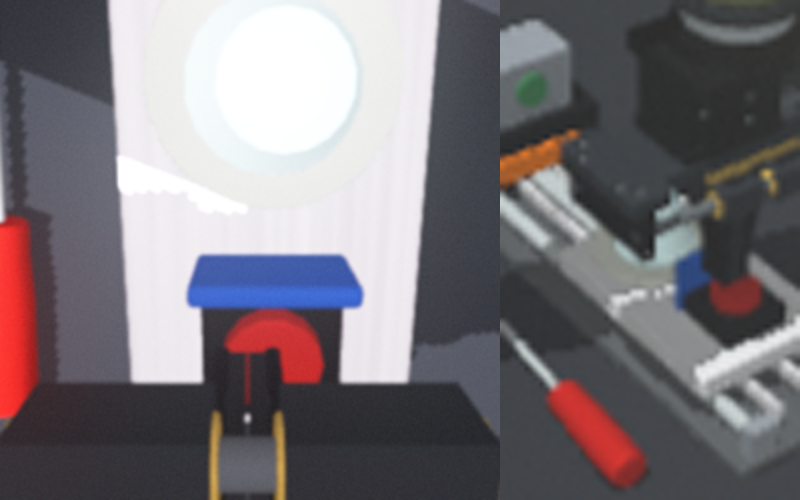

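The fingertip is just over the button, in front of the blue tab. In the wrist crop the tip is at about (248,360) and the button's centre at about (273,355), so I'll shift a little along +y and let it settle.

Call:
servo_tool --plan '[0,0,0,0,3,0,0,0,0,0,0,3,0,0,0,0,0,0,3,0,0,0,0,0,0,3,0,0,0,0,0,0,3,0,0]'

```text
time_s: 2.33
ee_pos: [596.4, -65.7, 90.8]
tcp_rot: [1.762, 2.598, 0.001]
wrist_force: [-0.1, -0.0, -0.1]
opening: 0.5
gripper_force: 0.0
```

```bash
python3 - <<'E'
from geo import *
from workcell import arm,grab_frame
import cv2
o=arm.get_obs(); f=grab_frame("wrist"); f["T"]=np.eye(4); W=np.eye(4); W[:3,:3]=R.from_rotvec(o["tcp_rot"]).as_matrix(); W[:3,3]=o["ee_pos"]; f["T"]=W@f["hand_eye"]; pickle.dump(f,open("w3.pkl","wb"))
cv2.imwrite("pics/w3.png",cv2.resize(f["pixels"][160:280,250:400],(750,600),interpolation=cv2.INTER_CUBIC)); print(o["ee_pos"],W[:3,:3],o["wrist_force"])
for z in (72,): print(delta(o,[597.3,-65.8,z]))
E
```

```text
[596.42004817 -65.68045801  90.84866954] [[-3.69805017e-01  9.29107140e-01  2.04262018e-03]
 [ 9.29108366e-01  3.69806974e-01 -6.68489542e-04]
 [-1.37647359e-03  1.65060471e-03 -9.99997690e-01]] [-0.05063101 -0.01886491 -0.13976219]
[-0.41053337  0.74225037 18.85050333]
```

View pics/w3.png

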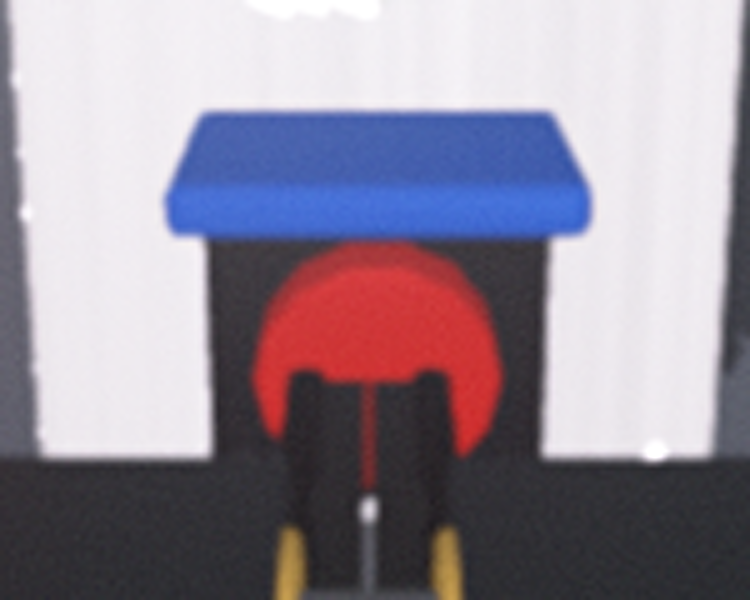

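```bash
python3 - <<'E'
from geo import *
f=pickle.load(open("w3.pkl","rb")); W=f["T"]@np.linalg.inv(f["hand_eye"])
np.set_printoptions(precision=2,suppress=True)
px=lambda u,v,z:(np.linalg.inv(W)@np.r_[at(f,250+(u+.5)/5-.5,160+(v+.5)/5-.5,z),1])[:3]
print("tab face edge in tool",px(375,235,84),"ends",px(165,225,84),px(590,225,84)); print("button front, sides",px(378,265,72),px(254,375,72),px(502,375,72)); print("tip front",px(370,373,90.8))
E
```

```text
tab face edge in tool [25.22  2.07  6.82] ends [ 26.45 -22.13   6.78] [26.42 26.87  6.86]
button front, sides [17.22  2.51 18.83] [  2.35 -13.25  18.82] [ 2.33 18.34 18.88]
tip front [10.89  1.49  0.04]
```

Call:
servo_tool --plan '[0,0,0,3,0.5,0,0,0,0,0,6,1,0,0,0,0,0,6,1,6,0,0,0,0,6,1,12,0,0,0,0,6,1,16,0]'

```text
time_s: 2.8
ee_pos: [593.8, -59.5, 72.4]
tcp_rot: [-1.762, -2.6, 0.001]
wrist_force: [-1.1, 0.4, 1.1]
opening: 0.6
gripper_force: 1.1
```

Call:
servo_tool --plan '[0,0,0,0,0,2,0,0,0,0,0,0,4,0,0,0,0,0,0,6,0,0,0,0,0,0,8,0,0,0,0,0,0,8,0]'

```text
time_s: 3.22
ee_pos: [594.2, -60.2, 66.4]
tcp_rot: [1.764, 2.6, -0.002]
wrist_force: [-4.3, -0.9, 8.1]
opening: 0.4
gripper_force: 4.3
```

Call:
servo_tool --plan '[0,0,0,0,0,1,0,0,0,0,0,0,2,0,0,0,0,0,0,2,0,0,0,0,0,0,2,0,0,0,0,0,0,2,0]'

```text
time_s: 3.63
ee_pos: [594.3, -60.4, 66.2]
tcp_rot: [1.763, 2.599, -0.003]
wrist_force: [-7.7, -0.9, 17.7]
opening: 0.3
gripper_force: 9.1
```

Call:
servo_tool --plan '[0,0,0,2,0,0,0,0,0,0,5,0,0,0,0,0,0,9,0,0,0,0,0,0,13,0,0,0,0,0,0,17,0,0,0]'

```text
time_s: 4.05
ee_pos: [588.7, -46.3, 66.2]
tcp_rot: [1.764, 2.596, -0.005]
wrist_force: [-7.0, -3.8, 16.8]
opening: 0.2
gripper_force: 8.5
```

Call:
servo_tool --plan '[0,0,0,5,0,0,0,0,0,0,10,0,0,0,0,0,0,15,0,0,0,0,0,0,20,0,0,0,0,0,0,25,0,0,0]'

```text
time_s: 4.47
ee_pos: [579.3, -22.9, 66.2]
tcp_rot: [1.764, 2.596, -0.005]
wrist_force: [-6.4, -3.3, 18.1]
opening: 0.5
gripper_force: 8.9
```

Call:
servo_tool --plan '[0,0,0,5,0,0,0,0,0,0,10,0,0,0,0,0,0,15,0,0,0,0,0,0,20,0,0,0,0,0,0,25,0,0,0]'

```text
time_s: 4.88
ee_pos: [570.1, 0.4, 66.2]
tcp_rot: [1.764, 2.596, -0.005]
wrist_force: [-6.9, -3.2, 19.1]
opening: 0.6
gripper_force: 9.3
```

Call:
servo_tool --plan '[0,0,0,5,0,0,0,0,0,0,10,0,0,0,0,0,0,14,0,0,0,0,0,0,17,0,0,0,0,0,0,20,0,0,0]'

```text
time_s: 5.3
ee_pos: [562.5, 19.2, 66.2]
tcp_rot: [1.763, 2.597, -0.005]
wrist_force: [-7.4, -4.4, 18.9]
opening: 0.8
gripper_force: 9.6
```

Call:
servo_tool --plan '[0,0,0,2,0,0,0,0,0,0,4,0,0,0,0,0,0,6,0,0,0,0,0,0,8,0,0,0,0,0,0,10,0,0,0]'

```text
time_s: 5.72
ee_pos: [558.8, 28.4, 66.2]
tcp_rot: [1.763, 2.597, -0.005]
wrist_force: [-8.7, -4.2, 19.6]
opening: 0.4
gripper_force: 9.8
```

Call:
servo_tool --plan '[0,0,0,2,0,0,0,0,0,0,4,0,0,0,0,0,0,6,0,0,0,0,0,0,8,0,0,0,0,0,0,9,0,0,0]'

```text
time_s: 6.13
ee_pos: [557.2, 32.5, 66.2]
tcp_rot: [1.763, 2.591, -0.009]
wrist_force: [-2.6, -12.1, 16.9]
opening: 0.2
gripper_force: 8.2
```

Call:
servo_tool --plan '[0,0,0,1,0,0,0,0,0,0,2,0,0,0,0,0,0,2,0,0,0,0,0,0,2,0,0,0,0,0,0,2,0,0,0]'

```text
time_s: 6.55
ee_pos: [557.6, 35.5, 66.2]
tcp_rot: [1.763, 2.59, -0.004]
wrist_force: [-1.3, -8.6, 13.9]
opening: 0.5
gripper_force: 6.8
```

```bash
python3 - <<'E'
from geo import *
from workcell import grab_frame
import cv2
s=grab_frame("side"); t=grab_frame("top")
a=cv2.resize(s["pixels"][160:240,250:330],(400,400),interpolation=cv2.INTER_CUBIC); b=cv2.resize(t["pixels"][180:260,250:330],(400,400),interpolation=cv2.INTER_CUBIC)
cv2.imwrite("pics/h1.png",np.hstack([a,b]))
E
```

```text
(no output)
```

View pics/h1.png

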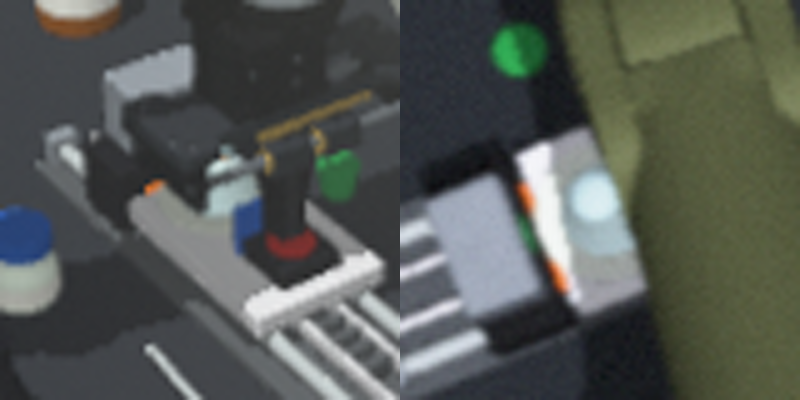

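The top view shows the deck's leading edge against the orange bumper at about (545,235), with the flask upright at (597,200). The push force also rose to about 10 N, so the carriage is home. I'll lift straight up.

Call:
servo_tool --plan '[0,0,0,0,0,-3,0,0,0,0,0,0,-6,0,0,0,0,0,0,-10,0,0,0,0,0,0,-16,0,0,0,0,0,0,-25,0]'

```text
time_s: 7.07
ee_pos: [553.8, 38.6, 87.2]
tcp_rot: [-1.765, -2.598, 0.004]
wrist_force: [-0.7, -0.1, -0.5]
opening: 0.5
gripper_force: 0.0
```

Call:
servo_tool --plan '[0,0,0,0,0,-20,0,0,0,0,0,0,-50,0,0,0,0,0,0,-80,0,0,0,0,-20,0,-110,0,0,0,0,-50,0,-130,0]'

```text
time_s: 7.48
ee_pos: [573.2, -0.9, 221.9]
tcp_rot: [1.752, 2.606, 0.006]
wrist_force: [2.3, -0.4, -1.3]
opening: 0.2
gripper_force: 0.0
```

Call:
servo_tool --plan '[0,0,0,-35,0,0,0,0,0,0,-70,0,0,0,0,0,0,-100,0,0,0,0,0,0,-120,0,0,0,0,0,0,-120,0,0,0]'

```text
time_s: 7.9
ee_pos: [617.7, -123.1, 217.2]
tcp_rot: [-1.772, -2.594, 0.002]
wrist_force: [-1.3, -1.3, -0.2]
opening: 0.6
gripper_force: 0.0
```

```bash
python3 - <<'E'
from geo import *
from workcell import grab_frame,arm
import cv2
s=grab_frame("side"); w=grab_frame("wrist"); o=arm.get_obs(); print(o["ee_pos"],o["wrist_force"],o["time_s"])
a=cv2.resize(s["pixels"][160:240,250:330],(400,400),interpolation=cv2.INTER_CUBIC); b=cv2.resize(w["pixels"][0:250,200:450],(400,400))
cv2.imwrite("pics/h2.png",np.hstack([a,b]))
E
```

```text
[ 617.09172093 -116.8286629   217.67460831] [-0.1830419   0.12734931  0.13577705] 8.0
```

View pics/h2.png

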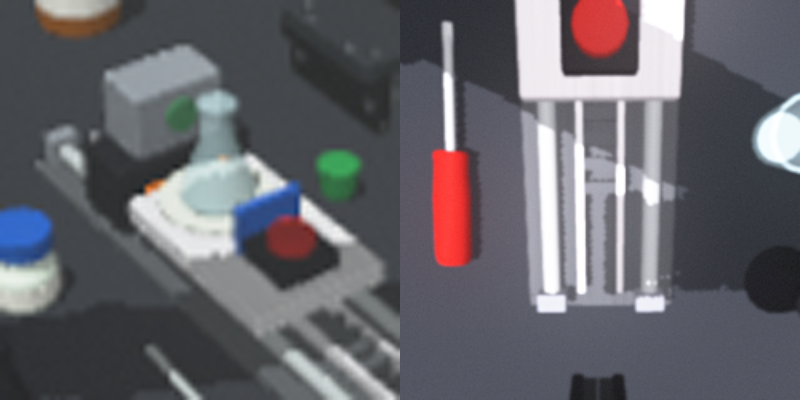

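The side view shows the flask upright on its plate, the deck against the bumper, and the button standing proud of its housing at (291,232). The arm is clear and the wrist force is about zero, so I'm handing in.

```bash
python3 -c "
from workcell import arm
print(arm.sign_off())"
```

```text
the job is handed in; nothing more can be done
None
```

I held the button down and pushed the carriage about 100 mm to the bumper, then released it and moved the arm clear. The last pictures show the button up and the flask upright on its plate. The job is handed in at about 8 s, and no verdict came back.

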